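# Move the row of care pots into the teak rack, in the same order

### The job

The owner finds the four hearing-aid care pots by their place in the row, so move them all from the white ceramic tray to the wells of the teak rack in the same order from left to right as they stand now (the leftmost pot goes in the leftmost well, and so on). Set each one down upright in its well without dropping it or tipping it over on the way, and leave the two hearing aids, the puffer and the loop tool where they lie.

Things in the scene. Friction and masses are not known exactly. Their poses are not given: they have to be found in the camera images.
- pot_red: Small upright cylindrical opaque pot, grey, with a red ribbed screw lid; 50 mm tall, 38 mm across, the lid (top 14 mm) 40 mm across; about 45 g, rigid. Origin: centre of its underside; z axis up through the lid. It starts in some well of the white tray.
- pot_yellow: Small upright cylindrical opaque pot, grey, with a yellow ribbed screw lid; 50 mm tall, 38 mm across, the lid (top 14 mm) 40 mm across; about 45 g, rigid. Origin: centre of its underside; z axis up through the lid. It starts in some well of the white tray.
- pot_green: Small upright cylindrical opaque pot, grey, with a green ribbed screw lid; 50 mm tall, 38 mm across, the lid (top 14 mm) 40 mm across; about 45 g, rigid. Origin: centre of its underside; z axis up through the lid. It starts in some well of the white tray.
- pot_blue: Small upright cylindrical opaque pot, grey, with a blue ribbed screw lid; 50 mm tall, 38 mm across, the lid (top 14 mm) 40 mm across; about 45 g, rigid. Origin: centre of its underside; z axis up through the lid. It starts in some well of the white tray.
- white_tray: White glazed ceramic tray, fixed, one pot in each well at the start; 76 x 264 x 22 mm (x, y, z) plus a small lug at each end. Four round wells (56 mm across, 14 mm deep, flat floors 8 mm above the table) in a row along y: centres x = 0, y = +93, +31, -31, -93 mm; +y is the left end seen from the robot. Origin: centre of underside, on the table. Left or right of the teak rack.
- teak_rack: Brown teak rack, cork in its wells, fixed, empty at the start; 76 x 264 x 22 mm (x, y, z). Four round wells (56 mm across, 14 mm deep, flat floors 8 mm above the table) in a row along y: centres x = 0, y = +93, +31, -31, -93 mm; +y is the left end seen from the robot. Origin: centre of underside, on the table. Roughly end to end with the tray; both yaws within 20 deg.
- aid_left: Beige behind-the-ear hearing aid with a blue dot, about 36 x 30 x 11 mm, 12 g, lying in a fixed white ceramic dish (120 x 85 mm, rim 16 mm high) beyond the teak rack, its middle about 120 mm from the row of wells. Origin: underside of its case. To be left alone.
- aid_right: Beige behind-the-ear hearing aid with a red dot, otherwise the same, in the same dish. To be left alone.
- puffer: Teal plastic vacuum puffer standing on its base: bulb 44 mm across, thin nozzle up to 78 mm above the table, 40 g, easily knocked over; it stands beyond the white tray, about 130 mm from the row of pots. Origin: centre of its underside. To be left alone.
- loop_tool: Steel wax-loop tool with a black plastic handle lying flat on the table, 105 mm long, 10 mm wide, 8 mm high, beside the puffer beyond the white tray, about 130 mm from the row of pots. Origin: on the table near its middle; x axis along it towards the loop. To be left alone.
There are look-alikes about, which are no part of the job. Leave any brown or pink look-alike of the pot_red alone.

How it is judged:
By the outcome, as a careful person would: the job done as asked, in the order asked, and still so for the second after the job is handed in, with the robot touching nothing.
It also fails if it takes over 106 s, if anything falls off the work surface, if the arm or the gripper's body presses on something with over 40 N, if the wrist force passes 120 N, or if a joint passes its speed limit or range.

### The arm

A 6-joint arm with a two-finger parallel gripper is mounted at the origin on the work surface. World frame = base frame: x ahead of the robot, y to its left, z up, the work surface at z = 0. Lengths are in mm, angles in rad, forces in N, time in s.
With the tool pointing down it reaches from about 350 to 975 mm from the base axis. Payload 7.1 kg.
Tool frame: the origin (TCP) lies midway between the tips of the shut fingers; the grasp point (between the pads) lies ctrl.grip_point_offset behind it (ctrl.grip_point_offset is the distance from the TCP to the grasp point, in mm); z points along the fingers, y is the line along which they close (so a half turn about z gives the same grasp; the last joint's range is limited). The gripper opens to 88 mm and grips with 3 to 60 N. Pads are 20 mm wide; open, the fingers measure 115 mm over their backs; the gripper's body (75 mm by 178 mm) begins 61 mm behind the grasp point.
Start: joints at [1.112, 0.423, 1.63, -0, 1.089, -0.019], TCP at [266.067, 565.52, 222.675] pointing down, gripper open.
Joint ranges: [-3, 3], [-0.9, 2.11], [0.09, 2.58], [-1.31, 4.45], [0.11, 2.69], [-2.54, 2.54]. Speed limits (rad/s): [2.39, 2.39, 3.01, 3.14, 3.14, 3.14].

### API

Orientations are given as a rotation vector (axis times angle).
In Python, from workcell import ctrl gives the robot as it stands.
- The arm moves only by the tool apply_moves, never from a script. Its argument "targets" is a list of rows, each an object of numbers: "tx", "ty", "tz": the shift along the world's x, y, z in m; "spin": the turn about the world's z in degrees. In form: [{"tx": .., "ty": .., "tz": .., "spin": ..}, ...]. A call has exactly 8 rows; each row is the pose to reach, as a shift and turn from the pose commanded when the call began; what a row does not reach only later rows make up. A row lasts 1/10 s, in which the tool goes at most 50 mm and 8.59 degrees, less where a joint would pass 70% of its speed; a pose out of reach is approached as far as the arm can. A call with a gripper value outside its range is refused whole. "gripper" is the closure, from -1 (fully open) to 1 (shut), set as the call begins (left out, the last holds). The fingers move at their own pace and stop on an object; the grip force is fixed at half the most. Time passes only in rows, so rows that repeat a pose let the fingers close, or fill a call up. It gives the time, the measured TCP pose, the force, the opening and the grip force at its end, in the units of the state.
- ctrl.get_obs(): the state, without advancing time (a new reading comes with each control period).
- ctrl.get_image(name): name is "side" or "top"; returns the picture (480x640x3 uint8, red, green, blue); there is no depth.
- ctrl.get_calibration(name): a dict with "fov_y" (degrees; the focal length in pixels is half the picture's height over the tangent of half this angle, whatever the lens; pixels are square), "cx", "cy" (the principal point, pixels), "rvec" (rotation vector, rad) and "tvec" (3), from world to camera coordinates, as OpenCV has them. Camera axes: x right, y down, z forward; pixel columns grow to the right and rows downward; lengths in mm; the calibration is good to about 2 mm. A picture is of the moment at which its call begins. get_calibration takes no time and is no camera call.
- ctrl.close_job(): hands the job in; it is judged then, once.
Trained networks look in the newest picture that a camera, given by its name, has taken for a name from the list of things; names that differ only in an ending like _2 or _b are one class to them, and where a whole thing is asked for, a point or a joint stands for the part that bears it (a point fixed in the world has none). Each returns a list of dicts, best first, with "score" (0 to 1); they miss things now and then, are a little off and sometimes report something else, mostly with a low value. They report only what shows in the picture. A call takes as long as a camera call. They do not tell look-alikes from the thing itself.
- ctrl.outline_of(name, camera): "pixels" (480x640 bool, what is visible of it) and "box" ([left, top, right, bottom] in pixels, round what is visible of it).
- ctrl.pinpoint(name, camera): "uv" ([column, row] in pixels: a listed point, or the origin of a listed thing).
The state is a dict: "t": time; "qpos": joint angles; "qvel": joint speeds; "joint_torque": joint torques, N m; "ee_pos": TCP position; "orientation": TCP orientation; "ft_force": force on the tool from outside, world axes, zero at the start; "moment": the same for the moment, N m; "width": finger opening in mm; "grasp_force": force on a finger pad.
Only numpy, scipy, OpenCV 4.12 (cv2) and the standard library are available. Lean on these libraries where they do the work, as an engineer would, in place of code of your own. Each camera call takes 0.05 s, during which the arm holds its last target. There are 200 camera calls.

## Working session

There is one attempt and no reset: what is moved stays moved. The work goes in short steps, Python scripts to look and compute and a tool call to move; the robot and the scene stay as the last step left them, time stands still between calls to the robot, and variables do not carry over. Pictures are saved under pics/ and viewed, at most 14 in all, crops included, and the job is handed in when it is done.

Besides the shell and the picture viewer there is one more tool, called after "Emit:" by a JSON object that holds its "method" and its "body", one argument or row to a line. apply_moves: Moves the arm, as the interface text tells. Its arguments: {"type":"object","properties":{"targets":{"type":"array"},"gripper":{"type":"number"}},"required":["targets"]}

```bash
mkdir -p pics; ls; python3 - <<'E'
from workcell import ctrl
import cv2
o=ctrl.get_obs();print({k:o[k] for k in('t','ee_pos','orientation','width')},ctrl.grip_point_offset)
for n in('top','side'):
    cv2.imwrite(f'pics/{n}0.png',ctrl.get_image(n)[:,:,::-1]);print(n,ctrl.get_calibration(n))
    for k in('pot_red','pot_yellow','pot_green','pot_blue','white_tray','teak_rack'):
        print(k,[( [round(float(v)) for v in d['uv']],round(d['score'],2)) for d in ctrl.pinpoint(k,n)])
E
```

```text
pics
{'t': 0.0, 'ee_pos': array([265.84386595, 565.04084608, 221.93616164]), 'orientation': array([-6.85204539e-01, -3.06562370e+00,  2.28530015e-03]), 'width': 87.9831678741456} 18.700000000000003
top {'fov_y': 53.42532798292495, 'cx': 326.15053559965065, 'cy': 240.13900448209816, 'rvec': array([ 2.15471943, -2.13674443,  0.16537119]), 'tvec': array([  3.83180388, 559.77425308, 633.15340319])}
pot_red [([279, 265], 0.95), ([314, 335], 0.75), ([378, 319], 0.69), ([235, 352], 0.68), ([198, 267], 0.33)]
pot_yellow [([243, 268], 0.73), ([416, 172], 0.19)]
pot_green [([197, 268], 0.55)]
pot_blue [([155, 269], 0.6)]
white_tray [([218, 270], 0.86), ([427, 254], 0.55)]
teak_rack [([430, 252], 0.88)]
side {'fov_y': 49.37032823881854, 'cx': 322.6128205032241, 'cy': 237.85099960689973, 'rvec': array([ 0.7612031 , -2.3383453 ,  1.37207873]), 'tvec': array([438.02079922, 186.2897321 , 560.77052662])}
pot_red [([379, 294], 0.8), ([349, 341], 0.78), ([399, 257], 0.69), ([302, 277], 0.62), ([256, 248], 0.61), ([296, 218], 0.17)]
pot_yellow [([282, 299], 0.91)]
pot_green [([246, 327], 0.65)]
pot_blue []
white_tray [([264, 311], 0.79), ([302, 276], 0.56)]
teak_rack [([373, 225], 0.72)]
```

View pics/top0.png

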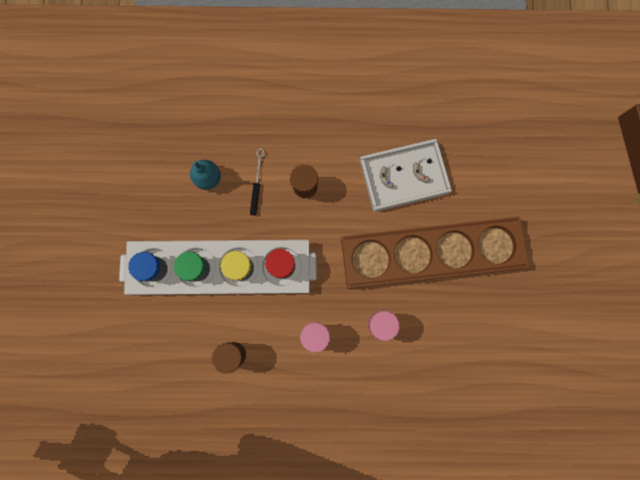

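View pics/side0.png

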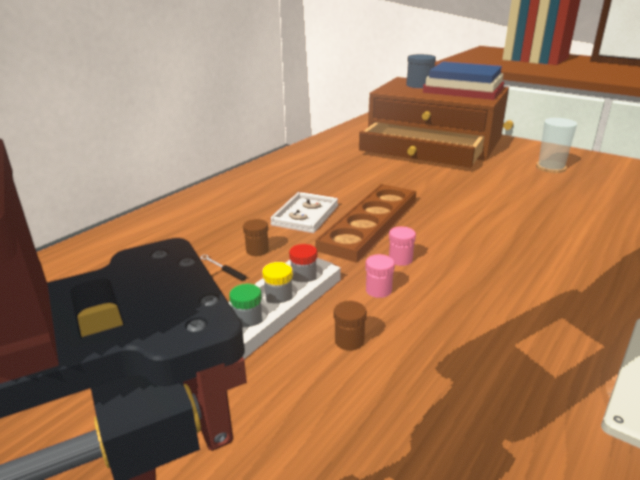

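The top view shows the lids from left to right: blue (144,266), green (189,266), yellow (235,265), red (280,263). The empty cork wells are at (371,259), (413,254), (455,250), (497,245). "pot_red" candidates are the red lid (280,263), the browns (304,181) and (228,357), and the pinks (314,337) and (384,325). Only (280,263) has a red lid on a grey body in the tray; the browns and pinks are look-alikes. Next I'll measure and make one enlarged crop to confirm.

```bash
cat > h.py <<'E'
import numpy as np,cv2
from workcell import ctrl
def world(uv,z,n='top'):
    c=ctrl.get_calibration(n);R=cv2.Rodrigues(np.array(c['rvec']))[0];t=np.array(c['tvec'])
    f=240/np.tan(np.radians(c['fov_y']/2))
    d=R.T@np.array([(uv[0]-c['cx'])/f,(uv[1]-c['cy'])/f,1]);o=-R.T@t
    return (o+d*(z-o[2])/d[2]).round(1)
def lids(im):
    h=cv2.cvtColor(im,cv2.COLOR_BGR2HSV);r={}
    for k,(a,b) in dict(blue=(105,125),green=(50,85),yellow=(22,34),red=(0,4)).items():
        m=cv2.inRange(h,(a,150,90),(b,255,255));m[:, :]&=255
        n,l,s,c=cv2.connectedComponentsWithStats(m)
        i=1+np.argmax(s[1:,4]);cn=cv2.findContours((l==i).astype(np.uint8),0,2)[0][0]
        r[k]=(cv2.minEnclosingCircle(cn),s[i,4])
    return r
E
python3 - <<'E'
from h import *
im=cv2.imread('pics/top0.png')
for k,((c,r),a) in lids(im).items():print(k,np.round(c,1),round(r,1),a,world(c,58))
h=cv2.cvtColor(im,cv2.COLOR_BGR2HSV)
for p in[(371,259),(413,254),(455,250),(497,245)]:print(p,h[p[1],p[0]])
m=cv2.inRange(h,(8,60,120),(25,170,255));m[:200]=0;m[300:]=0;m[:,:340]=0
m=cv2.morphologyEx(m,cv2.MORPH_CLOSE,np.ones((5,5)));m=cv2.morphologyEx(m,cv2.MORPH_OPEN,np.ones((9,9)))
for cn in cv2.findContours(m,0,2)[0]:
    if cv2.contourArea(cn)>300:
        c,r=cv2.minEnclosingCircle(cn);print(np.round(c,1),round(r,1),world(c,8))
for k in('teak_rack','white_tray'):
    d=ctrl.outline_of(k,'top')[0];cn=max(cv2.findContours(d['pixels'].astype(np.uint8),0,2)[0],key=cv2.contourArea)
    print(k,d['score'],[world(p,22)[:2] for p in cv2.boxPoints(cv2.minAreaRect(cn))])
print([world(u,50)[:2] for u in[(304,181),(228,357),(314,337),(384,325)]],world((205,160),78))
cv2.imwrite('pics/crop0.png',cv2.resize(im[150:380,110:540],None,fx=1.8,fy=1.8,interpolation=cv2.INTER_CUBIC))
E
```

```text
blue [143.1 265.9] 14.4 617 [519.5 258.6  58. ]
green [200.5 270. ] 2.1 5 [514.5 180.   58. ]
yellow [235.7 265.2] 14.8 655 [521.5 132.2  58. ]
red [279.4 263.2] 14.6 641 [524.8  72.4  58. ]
(371, 259) [ 16 113 165]
(413, 254) [ 16 113 169]
(455, 250) [ 16 113 169]
(497, 245) [ 16 115 167]
[370.5 260.5] 18.6 [535.  -57.4   8. ]
[413.9 255.4] 17.1 [ 543.2 -121.8    8. ]
[456.  250.5] 17.0 [ 551.  -184.5    8. ]
[497.  245.6] 17.1 [ 558.8 -245.7    8. ]
[489.5 250. ] 157.3 [ 552.1 -234.3    8. ]
teak_rack 0.75 [array([570.1, -13. ]), array([ 602.9, -281.3]), array([ 523.2, -285.8]), array([491.6, -22. ])]
white_tray 0.65 [array([557.9, 308.6]), array([563. ,  23.5]), array([485.1,  21.9]), array([480.3, 302.3])]
[array([643.4,  40.8]), array([398.1, 139.5]), array([425.5,  24. ]), array([442.3, -71.2])] [664.  175.7  78. ]
```

View pics/crop0.png

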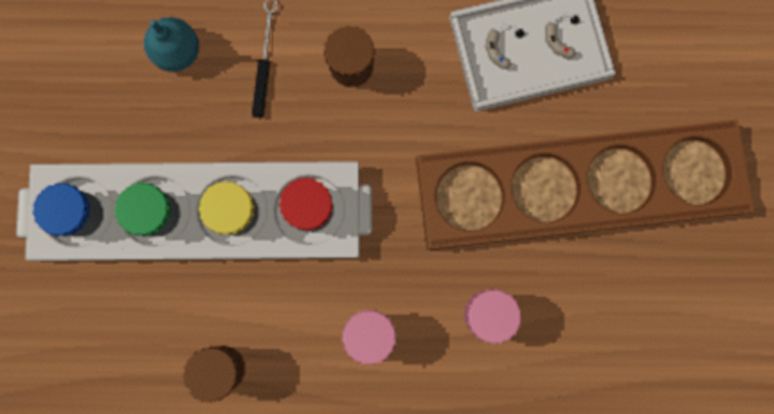

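The crop confirms it: only the four lids in the tray sit on grey bodies, in the order blue, green, yellow, red. The two brown and two pink look-alikes stand on the bare table. Moving over blue first, while measuring green.

Emit:
{"method": "apply_moves", "body": {
  "targets": [
    {"tx": 0.025,"ty": -0.03,"tz": 0,"spin": -8},
    {"tx": 0.06,"ty": -0.07,"tz": 0,"spin": -16},
    {"tx": 0.095,"ty": -0.11,"tz": -0.005,"spin": -24},
    {"tx": 0.13,"ty": -0.15,"tz": -0.015,"spin": -32},
    {"tx": 0.16,"ty": -0.19,"tz": -0.025,"spin": -40},
    {"tx": 0.19,"ty": -0.23,"tz": -0.035,"spin": -48},
    {"tx": 0.22,"ty": -0.265,"tz": -0.045,"spin": -56},
    {"tx": 0.24,"ty": -0.29,"tz": -0.05,"spin": -64}
  ],
  "gripper": -1
}}

```text
t: 1.6
ee_pos: [507.2, 273.4, 172.2]
orientation: [2.213, 2.23, -0.0]
ft_force: [0.0, 0.7, 0.1]
width: 87.9
grasp_force: 0.0
```

```bash
python3 - <<'E'
from h import *
im=cv2.imread('pics/top0.png');h=cv2.cvtColor(im,cv2.COLOR_BGR2HSV);print(h[264,189])
a=int(h[264,189][0]);m=cv2.inRange(h,(a-8,90,50),(a+8,255,255));m[:,:165]=0;m[:,215:]=0
cn=max(cv2.findContours(m,0,2)[0],key=cv2.contourArea);c,r=cv2.minEnclosingCircle(cn);print(c,r,world(c,58))
E
```

```text
[ 67 143 137]
(189.1064910888672, 266.3050537109375) 15.345107078552246 [519.5 195.8  58. ]
```

Emit:
{"method": "apply_moves", "body": {
  "targets": [
    {"tx": 0.013,"ty": -0.016,"tz": -0.01,"spin": 0},
    {"tx": 0.013,"ty": -0.016,"tz": -0.04,"spin": 0},
    {"tx": 0.013,"ty": -0.016,"tz": -0.07,"spin": 0},
    {"tx": 0.013,"ty": -0.016,"tz": -0.1,"spin": 0},
    {"tx": 0.013,"ty": -0.016,"tz": -0.12,"spin": 0},
    {"tx": 0.013,"ty": -0.016,"tz": -0.134,"spin": 0},
    {"tx": 0.013,"ty": -0.016,"tz": -0.14,"spin": 0},
    {"tx": 0.013,"ty": -0.016,"tz": -0.14,"spin": 0}
  ]
}}

```text
t: 2.4
ee_pos: [519.0, 259.5, 32.3]
orientation: [-2.206, -2.237, 0.001]
ft_force: [0.3, 0.6, -0.5]
width: 87.8
grasp_force: 0.0
```

```bash
python3 - <<'E'
from h import *
print(ctrl.get_obs()['ee_pos'])
t=ctrl.get_image('top');s=ctrl.get_image('side')
a=cv2.resize(t[180:340,60:260],(500,400));b=cv2.resize(s[200:440,40:340],(300,240))
cv2.imwrite('pics/g1.png',np.hstack([a,cv2.copyMakeBorder(b,0,160,0,0,0)])[:,:,::-1])
E
```

```text
[518.96320508 259.51055129  32.32606362]
```

View pics/g1.png

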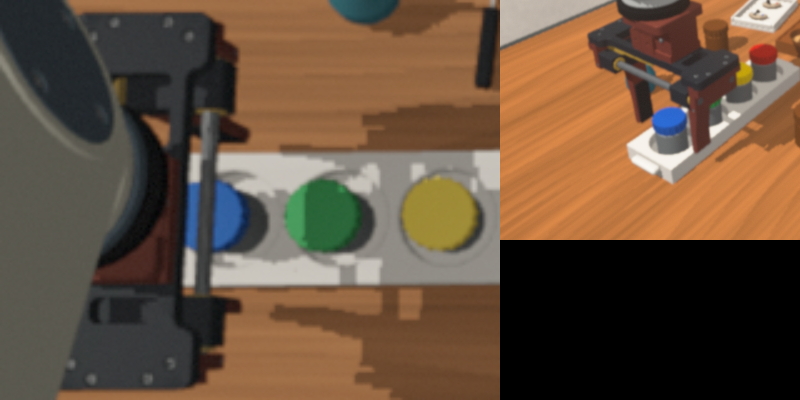

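The side view shows the blue lid (about (670,117) in the mosaic) between the two finger tips, and the neighbours are clear. Closing.

Emit:
{"method": "apply_moves", "body": {
  "targets": [
    {"tx": 0,"ty": 0,"tz": 0,"spin": 0},
    {"tx": 0,"ty": 0,"tz": 0,"spin": 0},
    {"tx": 0,"ty": 0,"tz": 0,"spin": 0},
    {"tx": 0,"ty": 0,"tz": 0,"spin": 0},
    {"tx": 0,"ty": 0,"tz": 0,"spin": 0},
    {"tx": 0,"ty": 0,"tz": 0,"spin": 0},
    {"tx": 0,"ty": 0,"tz": 0,"spin": 0},
    {"tx": 0,"ty": 0,"tz": 0,"spin": 0}
  ],
  "gripper": 1
}}

```text
t: 3.3
ee_pos: [519.1, 259.5, 32.7]
orientation: [2.206, 2.237, 0.0]
ft_force: [-0.2, -0.1, 0.8]
width: 39.1
grasp_force: 30.0
```

Emit:
{"method": "apply_moves", "body": {
  "targets": [
    {"tx": 0,"ty": 0,"tz": 0.005,"spin": 0},
    {"tx": 0,"ty": 0,"tz": 0.015,"spin": 0},
    {"tx": 0,"ty": 0,"tz": 0.03,"spin": 0},
    {"tx": 0,"ty": 0,"tz": 0.05,"spin": 0},
    {"tx": 0,"ty": 0,"tz": 0.07,"spin": 0},
    {"tx": 0.001,"ty": -0.01,"tz": 0.085,"spin": 0},
    {"tx": 0.002,"ty": -0.025,"tz": 0.095,"spin": 0},
    {"tx": 0.003,"ty": -0.05,"tz": 0.1,"spin": 0}
  ]
}}

```text
t: 4.1
ee_pos: [522.6, 209.0, 134.3]
orientation: [2.204, 2.238, 0.003]
ft_force: [0.4, 0.0, -0.8]
width: 39.7
grasp_force: 30.0
```

```bash
python3 - <<'E'
from h import *
print(ctrl.get_obs()['ee_pos'],ctrl.get_obs()['width'])
t=ctrl.get_image('top');s=ctrl.get_image('side')
a=cv2.resize(t[150:390,60:460],(500,300));b=cv2.resize(s[140:440,40:340],(300,300))
cv2.imwrite('pics/g2.png',np.hstack([a,b])[:,:,::-1])
E
```

```text
[522.62785241 208.97666609 134.30313131] 39.66113795782945
```

View pics/g2.png

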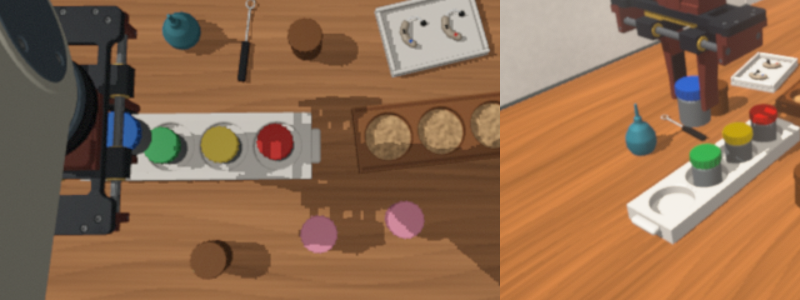

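The pot hangs upright from the fingers and its old well is empty. Carrying it to the leftmost well.

Emit:
{"method": "apply_moves", "body": {
  "targets": [
    {"tx": 0.001,"ty": -0.03,"tz": 0,"spin": 0},
    {"tx": 0.003,"ty": -0.07,"tz": 0,"spin": 0},
    {"tx": 0.006,"ty": -0.115,"tz": 0,"spin": 0},
    {"tx": 0.008,"ty": -0.16,"tz": 0,"spin": 0},
    {"tx": 0.01,"ty": -0.205,"tz": 0,"spin": 0},
    {"tx": 0.012,"ty": -0.24,"tz": 0,"spin": 0},
    {"tx": 0.013,"ty": -0.262,"tz": 0,"spin": 0},
    {"tx": 0.013,"ty": -0.269,"tz": 0,"spin": 0}
  ]
}}

```text
t: 5.0
ee_pos: [534.8, -61.7, 132.5]
orientation: [-2.209, -2.233, 0.0]
ft_force: [0.1, -0.2, -0.3]
width: 39.5
grasp_force: 30.0
```

Emit:
{"method": "apply_moves", "body": {
  "targets": [
    {"tx": 0,"ty": 0,"tz": -0.015,"spin": 0},
    {"tx": 0,"ty": 0,"tz": -0.04,"spin": 0},
    {"tx": 0,"ty": 0,"tz": -0.065,"spin": 0},
    {"tx": 0,"ty": 0,"tz": -0.083,"spin": 0},
    {"tx": 0,"ty": 0,"tz": -0.092,"spin": 0},
    {"tx": 0,"ty": 0,"tz": -0.096,"spin": 0},
    {"tx": 0,"ty": 0,"tz": -0.099,"spin": 0},
    {"tx": 0,"ty": 0,"tz": -0.0995,"spin": 0}
  ]
}}

```text
t: 5.8
ee_pos: [535.4, -59.4, 33.5]
orientation: [2.205, 2.237, 0.001]
ft_force: [0.7, 0.3, -0.9]
width: 39.0
grasp_force: 30.0
```

```bash
python3 - <<'E'
from h import *
o=ctrl.get_obs();print(o['ee_pos'],o['width'],o['ft_force'])
t=ctrl.get_image('top');s=ctrl.get_image('side')
a=cv2.resize(t[150:350,300:550],(500,400));b=cv2.resize(s[140:300,220:340+100],(300,218))
cv2.imwrite('pics/g3.png',np.hstack([a,cv2.copyMakeBorder(b,0,182,0,0,0)])[:,:,::-1])
E
```

```text
[535.42739979 -59.35758968  33.54084619] 39.02968972094677 [ 0.7192697   0.3322832  -0.94694613]
```

View pics/g3.png

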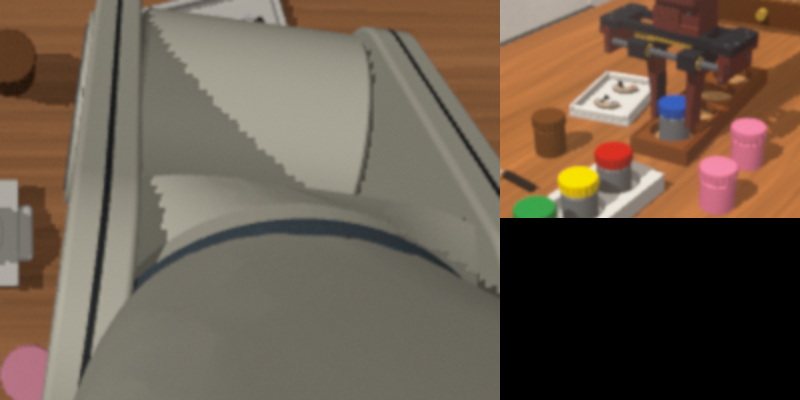

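The side view shows blue upright in the rack's left well. Opening, then rising.

Emit:
{"method": "apply_moves", "body": {
  "targets": [
    {"tx": 0,"ty": 0,"tz": 0,"spin": 0},
    {"tx": 0,"ty": 0,"tz": 0,"spin": 0},
    {"tx": 0,"ty": 0,"tz": 0,"spin": 0},
    {"tx": 0,"ty": 0,"tz": 0,"spin": 0},
    {"tx": 0,"ty": 0,"tz": 0,"spin": 0},
    {"tx": 0,"ty": 0,"tz": 0,"spin": 0},
    {"tx": 0,"ty": 0,"tz": 0,"spin": 0},
    {"tx": 0,"ty": 0,"tz": 0,"spin": 0}
  ],
  "gripper": -1
}}

```text
t: 6.7
ee_pos: [535.1, -59.5, 33.2]
orientation: [-2.206, -2.237, -0.0]
ft_force: [0.8, -0.6, -0.1]
width: 87.4
grasp_force: 0.0
```

Emit:
{"method": "apply_moves", "body": {
  "targets": [
    {"tx": 0,"ty": 0,"tz": 0.015,"spin": 0},
    {"tx": 0,"ty": 0,"tz": 0.045,"spin": 0},
    {"tx": 0,"ty": 0.005,"tz": 0.075,"spin": 0},
    {"tx": -0.003,"ty": 0.03,"tz": 0.095,"spin": 0},
    {"tx": -0.006,"ty": 0.07,"tz": 0.1,"spin": 0},
    {"tx": -0.009,"ty": 0.115,"tz": 0.1,"spin": 0},
    {"tx": -0.012,"ty": 0.16,"tz": 0.1,"spin": 0},
    {"tx": -0.014,"ty": 0.205,"tz": 0.1,"spin": 0}
  ]
}}

```text
t: 7.5
ee_pos: [520.9, 147.2, 134.6]
orientation: [2.206, 2.236, 0.002]
ft_force: [0.8, -0.9, 0.5]
width: 87.8
grasp_force: 0.0
```

```bash
python3 - <<'E'
from h import *
o=ctrl.get_obs();print(o['ee_pos'])
t=ctrl.get_image('top');s=ctrl.get_image('side')
a=cv2.resize(t[150:350,300:550],(500,400));b=cv2.resize(s[140:300,220:340+100],(300,218))
cv2.imwrite('pics/g4.png',np.hstack([a,cv2.copyMakeBorder(b,0,182,0,0,0)])[:,:,::-1])
for k,((c,r),a) in lids(np.ascontiguousarray(t[:,:,::-1])).items():print(k,np.round(c,1),round(r,1),a,world(c,58))
E
```

```text
[520.91342727 147.17044104 134.58070376]Traceback (most recent call last):
  File "<stdin>", line 6, in <module>
  File "h.py", line 13, in lids
    i=1+np.argmax(s[1:,4]);cn=cv2.findContours((l==i).astype(np.uint8),0,2)[0][0]
        ~~~~~~~~~^^^^^^^^^
    return _wrapfunc(a, 'argmax', axis=axis, out=out, **kwds)
    return bound(*args, **kwds)
ValueError: attempt to get argmax of an empty sequence
```

View pics/g4.png

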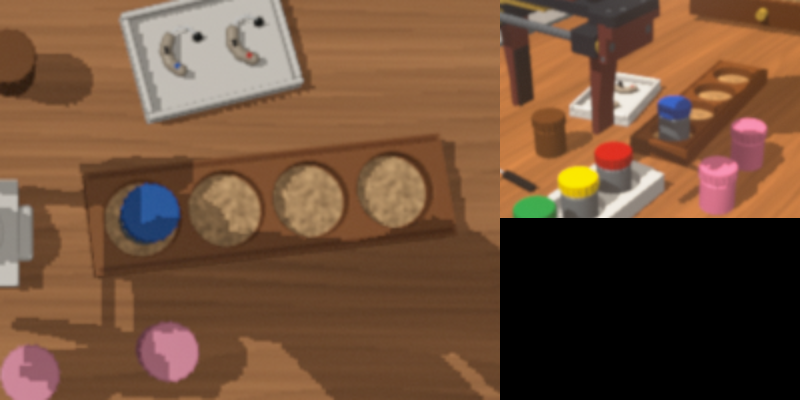

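Blue stands upright in the left well (lid at about (375,256) in the full picture, which works out at the well centre). Now green.

Emit:
{"method": "apply_moves", "body": {
  "targets": [
    {"tx": -0.001,"ty": 0.03,"tz": 0,"spin": 0},
    {"tx": -0.002,"ty": 0.047,"tz": -0.005,"spin": 0},
    {"tx": -0.002,"ty": 0.05,"tz": -0.03,"spin": 0},
    {"tx": -0.002,"ty": 0.05,"tz": -0.06,"spin": 0},
    {"tx": -0.002,"ty": 0.05,"tz": -0.08,"spin": 0},
    {"tx": -0.002,"ty": 0.05,"tz": -0.093,"spin": 0},
    {"tx": -0.002,"ty": 0.05,"tz": -0.1,"spin": 0},
    {"tx": -0.002,"ty": 0.05,"tz": -0.1,"spin": 0}
  ]
}}

```text
t: 8.4
ee_pos: [518.9, 195.1, 32.7]
orientation: [-2.206, -2.236, 0.002]
ft_force: [-0.2, -0.2, -0.8]
width: 87.9
grasp_force: 0.0
```

Emit:
{"method": "apply_moves", "body": {
  "targets": [
    {"tx": 0,"ty": 0,"tz": 0,"spin": 0},
    {"tx": 0,"ty": 0,"tz": 0,"spin": 0},
    {"tx": 0,"ty": 0,"tz": 0,"spin": 0},
    {"tx": 0,"ty": 0,"tz": 0,"spin": 0},
    {"tx": 0,"ty": 0,"tz": 0,"spin": 0},
    {"tx": 0,"ty": 0,"tz": 0,"spin": 0},
    {"tx": 0,"ty": 0,"tz": 0,"spin": 0},
    {"tx": 0,"ty": 0,"tz": 0,"spin": 0}
  ],
  "gripper": 1
}}

```text
t: 9.2
ee_pos: [519.2, 195.6, 33.3]
orientation: [2.206, 2.237, 0.0]
ft_force: [0.0, -0.1, 1.9]
width: 39.1
grasp_force: 30.0
```

Emit:
{"method": "apply_moves", "body": {
  "targets": [
    {"tx": 0,"ty": 0,"tz": 0.005,"spin": 0},
    {"tx": 0,"ty": 0,"tz": 0.015,"spin": 0},
    {"tx": 0,"ty": 0,"tz": 0.03,"spin": 0},
    {"tx": 0,"ty": 0,"tz": 0.05,"spin": 0},
    {"tx": 0,"ty": 0,"tz": 0.07,"spin": 0},
    {"tx": 0.001,"ty": -0.01,"tz": 0.085,"spin": 0},
    {"tx": 0.002,"ty": -0.025,"tz": 0.095,"spin": 0},
    {"tx": 0.004,"ty": -0.05,"tz": 0.1,"spin": 0}
  ]
}}

```text
t: 10.0
ee_pos: [523.5, 144.9, 134.7]
orientation: [2.204, 2.238, 0.003]
ft_force: [0.5, 0.4, -1.1]
width: 39.6
grasp_force: 30.0
```

Emit:
{"method": "apply_moves", "body": {
  "targets": [
    {"tx": 0.002,"ty": -0.03,"tz": 0,"spin": 0},
    {"tx": 0.005,"ty": -0.07,"tz": 0,"spin": 0},
    {"tx": 0.009,"ty": -0.115,"tz": 0,"spin": 0},
    {"tx": 0.012,"ty": -0.16,"tz": 0,"spin": 0},
    {"tx": 0.015,"ty": -0.205,"tz": 0,"spin": 0},
    {"tx": 0.018,"ty": -0.24,"tz": 0,"spin": 0},
    {"tx": 0.02,"ty": -0.26,"tz": 0,"spin": 0},
    {"tx": 0.02,"ty": -0.267,"tz": 0,"spin": 0}
  ]
}}

```text
t: 10.8
ee_pos: [542.5, -124.5, 133.3]
orientation: [2.209, 2.233, -0.0]
ft_force: [0.1, 0.2, -1.7]
width: 39.4
grasp_force: 30.0
```

Emit:
{"method": "apply_moves", "body": {
  "targets": [
    {"tx": 0,"ty": 0,"tz": -0.015,"spin": 0},
    {"tx": 0,"ty": 0,"tz": -0.04,"spin": 0},
    {"tx": 0,"ty": 0,"tz": -0.065,"spin": 0},
    {"tx": 0,"ty": 0,"tz": -0.083,"spin": 0},
    {"tx": 0,"ty": 0,"tz": -0.092,"spin": 0},
    {"tx": 0,"ty": 0,"tz": -0.096,"spin": 0},
    {"tx": 0,"ty": 0,"tz": -0.099,"spin": 0},
    {"tx": 0,"ty": 0,"tz": -0.0995,"spin": 0}
  ]
}}

```text
t: 11.6
ee_pos: [543.4, -121.5, 34.1]
orientation: [2.205, 2.237, 0.001]
ft_force: [-0.1, -0.4, -0.9]
width: 39.1
grasp_force: 30.0
```

Right on the second well. Releasing, then rising and moving towards yellow.

Emit:
{"method": "apply_moves", "body": {
  "targets": [
    {"tx": 0,"ty": 0,"tz": 0,"spin": 0},
    {"tx": 0,"ty": 0,"tz": 0,"spin": 0},
    {"tx": 0,"ty": 0,"tz": 0,"spin": 0},
    {"tx": 0,"ty": 0,"tz": 0,"spin": 0},
    {"tx": 0,"ty": 0,"tz": 0,"spin": 0},
    {"tx": 0,"ty": 0,"tz": 0,"spin": 0},
    {"tx": 0,"ty": 0,"tz": 0,"spin": 0},
    {"tx": 0,"ty": 0,"tz": 0,"spin": 0}
  ],
  "gripper": -1
}}

```text
t: 12.4
ee_pos: [543.0, -121.5, 33.6]
orientation: [-2.206, -2.237, 0.0]
ft_force: [-0.0, -0.1, -0.8]
width: 87.5
grasp_force: 0.0
```

Emit:
{"method": "apply_moves", "body": {
  "targets": [
    {"tx": 0,"ty": 0,"tz": 0.015,"spin": 0},
    {"tx": 0,"ty": 0,"tz": 0.045,"spin": 0},
    {"tx": 0,"ty": 0.005,"tz": 0.075,"spin": 0},
    {"tx": -0.003,"ty": 0.03,"tz": 0.095,"spin": 0},
    {"tx": -0.006,"ty": 0.07,"tz": 0.1,"spin": 0},
    {"tx": -0.01,"ty": 0.115,"tz": 0.1,"spin": 0},
    {"tx": -0.014,"ty": 0.16,"tz": 0.1,"spin": 0},
    {"tx": -0.018,"ty": 0.205,"tz": 0.1,"spin": 0}
  ]
}}

```text
t: 13.2
ee_pos: [525.0, 85.1, 135.1]
orientation: [2.206, 2.236, 0.002]
ft_force: [1.6, -0.5, -0.5]
width: 87.8
grasp_force: 0.0
```

Emit:
{"method": "apply_moves", "body": {
  "targets": [
    {"tx": -0.002,"ty": 0.03,"tz": 0,"spin": 0},
    {"tx": -0.004,"ty": 0.046,"tz": -0.005,"spin": 0},
    {"tx": -0.004,"ty": 0.049,"tz": -0.03,"spin": 0},
    {"tx": -0.004,"ty": 0.049,"tz": -0.06,"spin": 0},
    {"tx": -0.004,"ty": 0.049,"tz": -0.08,"spin": 0},
    {"tx": -0.004,"ty": 0.049,"tz": -0.093,"spin": 0},
    {"tx": -0.004,"ty": 0.049,"tz": -0.1,"spin": 0},
    {"tx": -0.004,"ty": 0.049,"tz": -0.101,"spin": 0}
  ]
}}

```text
t: 14.0
ee_pos: [521.0, 132.1, 32.3]
orientation: [-2.206, -2.236, 0.001]
ft_force: [-0.5, 0.4, -0.2]
width: 88.0
grasp_force: 0.0
```

Emit:
{"method": "apply_moves", "body": {
  "targets": [
    {"tx": 0,"ty": 0,"tz": 0,"spin": 0},
    {"tx": 0,"ty": 0,"tz": 0,"spin": 0},
    {"tx": 0,"ty": 0,"tz": 0,"spin": 0},
    {"tx": 0,"ty": 0,"tz": 0,"spin": 0},
    {"tx": 0,"ty": 0,"tz": 0,"spin": 0},
    {"tx": 0,"ty": 0,"tz": 0,"spin": 0},
    {"tx": 0,"ty": 0,"tz": 0,"spin": 0},
    {"tx": 0,"ty": 0,"tz": 0,"spin": 0}
  ],
  "gripper": 1
}}

```text
t: 14.8
ee_pos: [521.2, 132.6, 32.8]
orientation: [2.206, 2.237, 0.0]
ft_force: [0.5, -0.5, 2.1]
width: 39.5
grasp_force: 30.0
```

Emit:
{"method": "apply_moves", "body": {
  "targets": [
    {"tx": 0,"ty": 0,"tz": 0.005,"spin": 0},
    {"tx": 0,"ty": 0,"tz": 0.015,"spin": 0},
    {"tx": 0,"ty": 0,"tz": 0.03,"spin": 0},
    {"tx": 0,"ty": 0,"tz": 0.05,"spin": 0},
    {"tx": 0,"ty": 0,"tz": 0.07,"spin": 0},
    {"tx": 0.001,"ty": -0.01,"tz": 0.085,"spin": 0},
    {"tx": 0.002,"ty": -0.025,"tz": 0.095,"spin": 0},
    {"tx": 0.005,"ty": -0.05,"tz": 0.1,"spin": 0}
  ]
}}

```text
t: 15.6
ee_pos: [526.5, 81.8, 134.2]
orientation: [2.204, 2.238, 0.002]
ft_force: [-0.3, -0.1, -1.0]
width: 39.3
grasp_force: 30.0
```

```bash
python3 - <<'E'
from h import *
t=ctrl.get_image('top');s=ctrl.get_image('side')
a=cv2.resize(t[150:350,300:550],(500,400));b=cv2.resize(s[140:360,200:420],(300,300))
cv2.imwrite('pics/g5.png',np.hstack([a,cv2.copyMakeBorder(b,0,100,0,0,0)])[:,:,::-1])
E
```

```text
(no output)
```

View pics/g5.png

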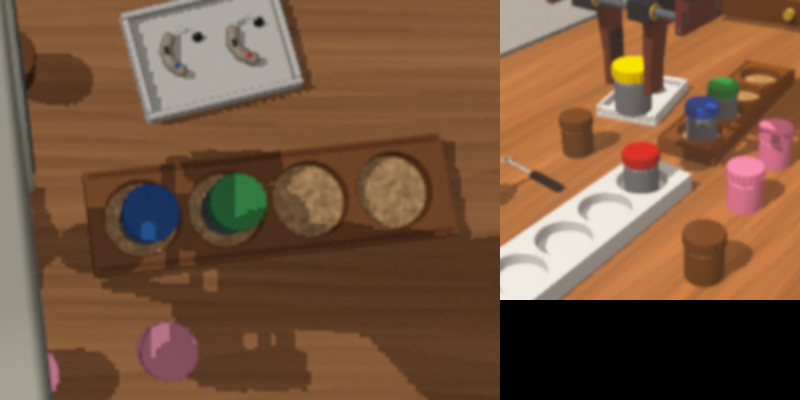

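Blue (375,256) and green (419,252) stand in wells 1 and 2, and yellow hangs upright. Carrying yellow to well 3.

Emit:
{"method": "apply_moves", "body": {
  "targets": [
    {"tx": 0.002,"ty": -0.03,"tz": 0,"spin": 0},
    {"tx": 0.006,"ty": -0.07,"tz": 0,"spin": 0},
    {"tx": 0.01,"ty": -0.115,"tz": 0,"spin": 0},
    {"tx": 0.015,"ty": -0.16,"tz": 0,"spin": 0},
    {"tx": 0.019,"ty": -0.205,"tz": 0,"spin": 0},
    {"tx": 0.023,"ty": -0.24,"tz": 0,"spin": 0},
    {"tx": 0.025,"ty": -0.26,"tz": 0,"spin": 0},
    {"tx": 0.025,"ty": -0.266,"tz": 0,"spin": 0}
  ]
}}

```text
t: 16.5
ee_pos: [550.7, -185.8, 132.4]
orientation: [-2.209, -2.233, 0.0]
ft_force: [0.9, 1.0, -1.0]
width: 39.3
grasp_force: 30.0
```

Emit:
{"method": "apply_moves", "body": {
  "targets": [
    {"tx": 0,"ty": 0,"tz": -0.015,"spin": 0},
    {"tx": 0,"ty": 0,"tz": -0.04,"spin": 0},
    {"tx": 0,"ty": 0,"tz": -0.065,"spin": 0},
    {"tx": 0,"ty": 0,"tz": -0.083,"spin": 0},
    {"tx": 0,"ty": 0,"tz": -0.092,"spin": 0},
    {"tx": 0,"ty": 0,"tz": -0.096,"spin": 0},
    {"tx": 0,"ty": 0,"tz": -0.099,"spin": 0},
    {"tx": 0,"ty": 0,"tz": -0.0995,"spin": 0}
  ]
}}

```text
t: 17.3
ee_pos: [551.3, -183.3, 33.4]
orientation: [2.205, 2.237, 0.0]
ft_force: [-0.4, 0.2, -0.5]
width: 39.3
grasp_force: 30.0
```

Emit:
{"method": "apply_moves", "body": {
  "targets": [
    {"tx": 0,"ty": 0,"tz": 0,"spin": 0},
    {"tx": 0,"ty": 0,"tz": 0,"spin": 0},
    {"tx": 0,"ty": 0,"tz": 0,"spin": 0},
    {"tx": 0,"ty": 0,"tz": 0,"spin": 0},
    {"tx": 0,"ty": 0,"tz": 0,"spin": 0},
    {"tx": 0,"ty": 0,"tz": 0,"spin": 0},
    {"tx": 0,"ty": 0,"tz": 0,"spin": 0},
    {"tx": 0,"ty": 0,"tz": 0,"spin": 0}
  ],
  "gripper": -1
}}

```text
t: 18.1
ee_pos: [551.1, -183.5, 33.2]
orientation: [2.206, 2.237, -0.0]
ft_force: [0.0, 0.3, -0.4]
width: 87.5
grasp_force: 0.0
```

Emit:
{"method": "apply_moves", "body": {
  "targets": [
    {"tx": 0,"ty": 0,"tz": 0.015,"spin": 0},
    {"tx": 0,"ty": 0,"tz": 0.045,"spin": 0},
    {"tx": 0,"ty": 0.005,"tz": 0.075,"spin": 0},
    {"tx": -0.004,"ty": 0.03,"tz": 0.095,"spin": 0},
    {"tx": -0.009,"ty": 0.07,"tz": 0.1,"spin": 0},
    {"tx": -0.014,"ty": 0.115,"tz": 0.1,"spin": 0},
    {"tx": -0.018,"ty": 0.16,"tz": 0.1,"spin": 0},
    {"tx": -0.022,"ty": 0.205,"tz": 0.1,"spin": 0}
  ]
}}

```text
t: 18.9
ee_pos: [529.0, 23.0, 134.6]
orientation: [2.206, 2.235, 0.002]
ft_force: [0.8, 0.6, -0.4]
width: 87.5
grasp_force: 0.0
```

Emit:
{"method": "apply_moves", "body": {
  "targets": [
    {"tx": -0.002,"ty": 0.03,"tz": 0,"spin": 0},
    {"tx": -0.004,"ty": 0.047,"tz": -0.005,"spin": 0},
    {"tx": -0.004,"ty": 0.051,"tz": -0.03,"spin": 0},
    {"tx": -0.004,"ty": 0.051,"tz": -0.06,"spin": 0},
    {"tx": -0.004,"ty": 0.051,"tz": -0.08,"spin": 0},
    {"tx": -0.004,"ty": 0.051,"tz": -0.093,"spin": 0},
    {"tx": -0.004,"ty": 0.051,"tz": -0.1,"spin": 0},
    {"tx": -0.004,"ty": 0.051,"tz": -0.1005,"spin": 0}
  ]
}}

```text
t: 19.7
ee_pos: [525.0, 72.4, 32.6]
orientation: [-2.206, -2.237, 0.001]
ft_force: [0.0, -0.2, 0.4]
width: 87.8
grasp_force: 0.0
```

Emit:
{"method": "apply_moves", "body": {
  "targets": [
    {"tx": 0,"ty": 0,"tz": 0,"spin": 0},
    {"tx": 0,"ty": 0,"tz": 0,"spin": 0},
    {"tx": 0,"ty": 0,"tz": 0,"spin": 0},
    {"tx": 0,"ty": 0,"tz": 0,"spin": 0},
    {"tx": 0,"ty": 0,"tz": 0,"spin": 0},
    {"tx": 0,"ty": 0,"tz": 0,"spin": 0},
    {"tx": 0,"ty": 0,"tz": 0,"spin": 0},
    {"tx": 0,"ty": 0,"tz": 0,"spin": 0}
  ],
  "gripper": 1
}}

```text
t: 20.5
ee_pos: [525.1, 72.5, 32.7]
orientation: [2.206, 2.237, 0.0]
ft_force: [0.3, -0.5, 1.5]
width: 39.5
grasp_force: 30.0
```

Emit:
{"method": "apply_moves", "body": {
  "targets": [
    {"tx": 0,"ty": 0,"tz": 0.005,"spin": 0},
    {"tx": 0,"ty": 0,"tz": 0.015,"spin": 0},
    {"tx": 0,"ty": 0,"tz": 0.03,"spin": 0},
    {"tx": 0,"ty": 0,"tz": 0.05,"spin": 0},
    {"tx": 0,"ty": 0,"tz": 0.07,"spin": 0},
    {"tx": 0.001,"ty": -0.01,"tz": 0.085,"spin": 0},
    {"tx": 0.002,"ty": -0.025,"tz": 0.095,"spin": 0},
    {"tx": 0.005,"ty": -0.05,"tz": 0.1,"spin": 0}
  ]
}}

```text
t: 21.3
ee_pos: [530.4, 22.3, 134.2]
orientation: [2.203, 2.238, 0.002]
ft_force: [0.2, -0.1, 0.1]
width: 39.4
grasp_force: 30.0
```

Emit:
{"method": "apply_moves", "body": {
  "targets": [
    {"tx": 0.003,"ty": -0.03,"tz": 0,"spin": 0},
    {"tx": 0.007,"ty": -0.07,"tz": 0,"spin": 0},
    {"tx": 0.012,"ty": -0.115,"tz": 0,"spin": 0},
    {"tx": 0.017,"ty": -0.16,"tz": 0,"spin": 0},
    {"tx": 0.022,"ty": -0.205,"tz": 0,"spin": 0},
    {"tx": 0.026,"ty": -0.24,"tz": 0,"spin": 0},
    {"tx": 0.0285,"ty": -0.26,"tz": 0,"spin": 0},
    {"tx": 0.0285,"ty": -0.267,"tz": 0,"spin": 0}
  ]
}}

```text
t: 22.1
ee_pos: [558.4, -246.5, 132.7]
orientation: [2.208, 2.234, 0.0]
ft_force: [0.0, 1.2, -0.1]
width: 39.3
grasp_force: 30.0
```

Emit:
{"method": "apply_moves", "body": {
  "targets": [
    {"tx": 0,"ty": 0,"tz": -0.015,"spin": 0},
    {"tx": 0,"ty": 0,"tz": -0.04,"spin": 0},
    {"tx": 0,"ty": 0,"tz": -0.065,"spin": 0},
    {"tx": 0,"ty": 0,"tz": -0.083,"spin": 0},
    {"tx": 0,"ty": 0,"tz": -0.092,"spin": 0},
    {"tx": 0,"ty": 0,"tz": -0.096,"spin": 0},
    {"tx": 0,"ty": 0,"tz": -0.099,"spin": 0},
    {"tx": 0,"ty": 0,"tz": -0.0995,"spin": 0}
  ]
}}

```text
t: 22.9
ee_pos: [558.9, -244.2, 33.5]
orientation: [2.205, 2.237, 0.0]
ft_force: [0.2, -0.8, 0.1]
width: 39.3
grasp_force: 30.0
```

Red is at well 4. Releasing, rising and moving aside to the left for a clear view.

Emit:
{"method": "apply_moves", "body": {
  "targets": [
    {"tx": 0,"ty": 0,"tz": 0,"spin": 0},
    {"tx": 0,"ty": 0,"tz": 0,"spin": 0},
    {"tx": 0,"ty": 0,"tz": 0,"spin": 0},
    {"tx": 0,"ty": 0,"tz": 0,"spin": 0},
    {"tx": 0,"ty": 0,"tz": 0,"spin": 0},
    {"tx": 0,"ty": 0,"tz": 0,"spin": 0},
    {"tx": 0,"ty": 0,"tz": 0,"spin": 0},
    {"tx": 0,"ty": 0,"tz": 0,"spin": 0}
  ],
  "gripper": -1
}}

```text
t: 23.7
ee_pos: [558.5, -244.5, 33.1]
orientation: [-2.206, -2.237, 0.0]
ft_force: [0.7, -0.4, 0.5]
width: 87.7
grasp_force: 0.0
```

Emit:
{"method": "apply_moves", "body": {
  "targets": [
    {"tx": 0,"ty": 0,"tz": 0.015,"spin": 0},
    {"tx": 0,"ty": 0,"tz": 0.045,"spin": 0},
    {"tx": 0,"ty": 0,"tz": 0.08,"spin": 0},
    {"tx": -0.002,"ty": 0.03,"tz": 0.11,"spin": 0},
    {"tx": -0.005,"ty": 0.07,"tz": 0.13,"spin": 0},
    {"tx": -0.01,"ty": 0.115,"tz": 0.14,"spin": 0},
    {"tx": -0.015,"ty": 0.16,"tz": 0.14,"spin": 0},
    {"tx": -0.02,"ty": 0.205,"tz": 0.14,"spin": 0}
  ]
}}

```text
t: 24.5
ee_pos: [538.6, -38.0, 175.0]
orientation: [2.205, 2.235, 0.003]
ft_force: [0.6, 0.2, -0.4]
width: 87.8
grasp_force: 0.0
```

Emit:
{"method": "apply_moves", "body": {
  "targets": [
    {"tx": -0.005,"ty": 0.04,"tz": 0,"spin": 0},
    {"tx": -0.01,"ty": 0.08,"tz": 0,"spin": 0},
    {"tx": -0.015,"ty": 0.12,"tz": 0,"spin": 0},
    {"tx": -0.02,"ty": 0.16,"tz": 0,"spin": 0},
    {"tx": -0.025,"ty": 0.2,"tz": 0,"spin": 0},
    {"tx": -0.03,"ty": 0.23,"tz": 0,"spin": 0},
    {"tx": -0.03,"ty": 0.25,"tz": 0,"spin": 0},
    {"tx": -0.03,"ty": 0.25,"tz": 0,"spin": 0}
  ]
}}

```text
t: 25.3
ee_pos: [508.6, 212.8, 174.3]
orientation: [2.202, 2.24, 0.003]
ft_force: [-0.1, 0.0, -0.5]
width: 87.9
grasp_force: 0.0
```

```bash
python3 - <<'E'
from h import *
t=ctrl.get_image('top');s=ctrl.get_image('side')
b=cv2.resize(s[120:360,200:440],(300,300))
cv2.imwrite('pics/g6.png',np.hstack([cv2.resize(t[100:380,170:550],(500,368)),cv2.copyMakeBorder(b,0,68,0,0,0)])[:,:,::-1])
E
```

```text
(no output)
```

View pics/g6.png

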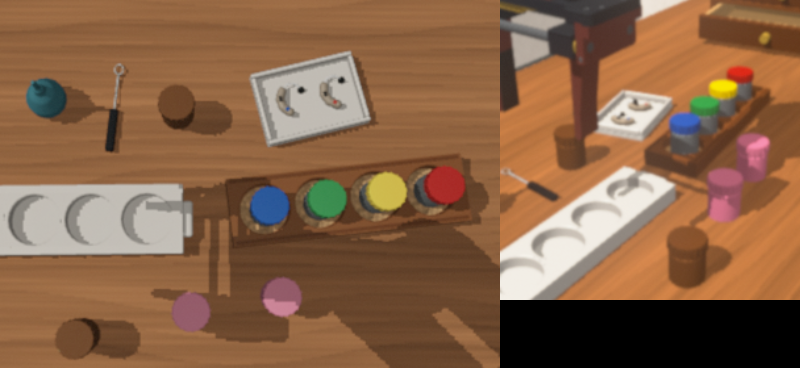

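All four pots stand upright in the rack in the order blue, green, yellow, red (crop pixels (269,205), (326,199), (386,191), (445,185)). The aids, puffer, loop tool and look-alikes are where they were, and the gripper is clear. Handing in.

```bash
python3 -c "
from workcell import ctrl
print(ctrl.close_job())"
```

```text
the job is handed in; nothing more can be done
None
```

All four pots stand upright in the teak rack in their original left-to-right order (blue, green, yellow, red), nothing else was disturbed, and I handed the job in at about 25 s of the 106 s allowed.

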